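# Run the chopping board out over the scraps bowl

## Task

First push the walnut paddle board, which lies askew on the low bamboo stand, sideways until its long edge sits flat against the stand's raised lip. Then slide it along the lip, out towards the bowl, until the pale line across it is right above the stand's open edge on the bowl side; keep the board lying on the stand all the while and leave the bowl and the other things alone. So far out the board would tip, so finish while still holding it there with the gripper, level and still, ready for scraping into the bowl.

Things in the scene. Friction and masses are not known exactly. Their poses are not given: they have to be found in the camera images.
- stand: Fixed light bamboo stand 200 (x) x 260 (y) mm; flat top 70 mm above its origin, the centre of its underside. +y points outward, to the bowl; the open edge over which the board is slid is at y = +130 mm. A lip 15 mm wide, 14 mm above the top, runs along the whole far (+x) side, inner face at x = +85 mm.
- stand_corner (a point): The point on the stand's top where the lip's inner face meets the outward (bowl-side) edge: x = +85, y = +130, z = +70 mm in the stand's frame, axes as the stand's.
- board: Loose dark walnut paddle board, 18 mm thick, 0.35 kg. Origin: underside, below the middle of its pale 4 mm line (y = 0); x across, +y along to the end that is to overhang, z up. Blade 120 mm wide (x -60 to +60), y -60 to +140 mm; handle 28 mm wide, y -60 to -156 mm. Centre of mass at y = +24 mm: with the line at the stand's edge it tips unless the handle is held down.
- line_end (a point): The lip-side end of the pale line, on the board's underside (x = +60, y = 0, z = 0 in the board's frame); it coincides with stand_corner when the job is right.
- handle (a point): Middle of the board's handle at half its thickness (y = -110, z = +9 mm in the board's frame); can be gripped across its 28 mm width from above, or pressed on.
- bowl: Loose blue scraps bowl, 140 mm across, 52 mm high, on the worktop beside the stand's outward edge, lower than the stand's top; the board's end comes to hang over it without touching. Origin: centre of its underside. Not to be moved.
- jar: Loose closed glass jar with green lid, 64 x 68 x 84 mm, bystander; origin centre of underside.
- lime: Loose green lime, 60 x 48 x 48 mm, bystander; origin centre of underside.
- tin: Loose green and gold tin, 57 mm across, 72 mm high, bystander; origin centre of underside.
- lemon_1: Loose yellow lemon, 78 x 55 x 56 mm, bystander at the back; origin centre of underside.

How it is judged (in metres and radians):
On the way:
1. the board's long edge sits flat against the lip (within 4 mm and 2 degrees) while its line is still more than 10 mm short of the stand's edge (x of line_end in the frame of stand_corner between -0.004 and 0.005 m and angle between the y axis of board and the y axis of stand, either way round below 0.035 rad and z of line_end in the frame of stand_corner below 0.006 m and y of line_end in the frame of stand_corner below -0.01 m), for 0.2 s.
At the end, for the whole second after the job is handed in: The pale line is within 6 mm of being above the stand's outward edge, the board's edge is still against the lip (within 4 mm, 2 degrees), the board lies level on the stand (within 3 degrees), still, not touching the bowl, and the gripper's fingers hold or press it (x of line_end in the frame of stand_corner between -0.004 and 0.005 m and angle between the y axis of board and the y axis of stand, either way round below 0.035 rad and z of line_end in the frame of stand_corner below 0.006 m and y of line_end in the frame of stand_corner between -0.006 and 0.006 m and angle between board's own z axis and vertical below 0.05 rad and contact force between the fingers and board above 0.5 N and contact force between board and stand above 0.2 N and contact force between board and bowl below 0.1 N and linear speed of board below 0.01 m/s); the arm keeps its last pose, push and grip.
It fails at once if the board tips or is tilted more than 10 degrees (angle between board's own z axis and vertical above 0.175 rad).
It fails at once if the board is lifted off the stand or dropped (z of line_end in the frame of stand_corner above 0.025 m or z of line_end in the frame of stand_corner below -0.02 m).
It fails at once if the bowl or another bystander is moved more than 15 mm (distance of any of bowl, jar, lime, tin, lemon_1 from where it was at the start of the episode above 0.015 m).
It also fails if it takes over 48 s, if anything falls off the work surface, if the arm or the gripper's body presses on something with over 40 N, if the wrist force passes 120 N, or if a joint passes its speed limit or range.

## Robot

A 6-joint arm with a two-finger parallel gripper is mounted at the origin on a cart in front of the work surface, level with it; the furniture and walls round the work are solid. World frame = base frame: x ahead of the robot, y to its left, z up, the work surface at z = 0. Lengths are in mm, angles in degrees, forces in N, time in s.
With the tool pointing down it reaches from about 350 to 850 mm from the base axis. Payload 8.1 kg.
Tool frame: the origin (TCP) lies between the finger pads; the fingertips stand 17 mm ahead of it and the grasp point (between the pads) lies 2 mm behind it; z points along the fingers, y is the line along which they close (so a half turn about z gives the same grasp; the last joint's range is limited). The gripper opens to 85 mm and grips with 20 to 120 N. Pads are 22 mm wide; open, the fingers measure 114 mm over their backs; the gripper's body (76 mm by 85 mm) begins 54 mm behind the grasp point. The pads swing forward as they close: fully open they stand 13 mm farther back than shut.
Start: joints at [60.424, 7.471, 85.268, -0, 87.261, -4.893], TCP at [250.539, 545.193, 248.292] pointing down, gripper open.
Joint ranges: [-169.43, 169.43], [-51.17, 129.36], [1.28, 143.12], [-76.62, 256.62], [0, 156.53], [-152.29, 152.29]. Speed limits (degrees/s): [136.94, 136.94, 159.86, 180, 180, 180].

## Interface

Orientations are given as [roll, pitch, yaw] about the fixed x, y, z axes, in that order (R = Rz(yaw) Ry(pitch) Rx(roll)).
In Python, from bench import sense, snapshot, hand_in, trace, place_of gives the robot as it stands.
- The arm moves only by the shell command python3 -m handwheel 'ROWS' [FORCE]. ROWS is JSON, a list of rows, each a list of 7 numbers: the opening, from -1 (shut) to 1 (fully open), then the shift along the tool's x, y, z in cm, then the turn, a rotation vector about the tool's x, y, z in rad. A call has 1 to 12 rows; each row shifts and turns the commanded pose from where the row before left it, along the tool's axes as they then stand; what a row does not reach is not made up. A row lasts 1/12 s, in which the tool goes at most 41.7 mm and 7.16 degrees, less where a joint would pass 70% of its speed; a pose out of reach is approached as far as the arm can. A call with a gripper value outside its range is refused whole. The fingers move at their own pace and stop on an object; FORCE is the grip in N (left out, the last holds). Time passes only in rows, so rows that do not move let the fingers close. It gives the time, the measured TCP pose, the force, the opening and the grip force at its end, in the units of the state.
- sense(): the state, without advancing time (a new reading comes with each control period).
- snapshot(name): name is "scene" or "top"; returns a dict with "image" (480x640x3 uint8, red, green, blue), "intrinsics" (3x3 intrinsics, pixels), "R" (3x3) and "t" (3): a world point X has camera coordinates R X + t. Camera axes: x right, y down, z forward; pixel columns grow to the right and rows downward; lengths in mm; the calibration is good to about 2 mm. A picture is of the moment at which its call begins. There is no depth.
- hand_in(): hands the job in; it is judged then, once.
Trained networks look in a picture, given as the dict that the camera call returned (one of the last four; its "shot" number tells which), for a name from the list of things; names that differ only in an ending like _2 or _b are one class to them, and where a whole thing is asked for, a point or a joint stands for the part that bears it (a point fixed in the world has none). Each returns a list of dicts, best first, with "conf" (0 to 1); they miss things now and then, are a little off and sometimes report something else, mostly with a low value. They report only what shows in the picture. A call takes as long as a camera call.
- trace(picture, query): "pixels" (480x640 bool, what is visible of it).
- place_of(picture, query): "location" ([x, y, z] in mm, in world coordinates, good to about 4 mm: a listed point, or the origin of a listed thing).
The state is a dict: "time": time; "joint_pos": joint angles; "qd": joint speeds; "joint_efforts": joint torques, N m; "tool_pos": TCP position; "tcp_rot": TCP orientation; "ft_force": force on the tool from outside, world axes, zero at the start; "wrist_torque": the same for the moment, N m; "finger_gap": finger opening in mm; "grip_force": force on a finger pad.
Only numpy, scipy, OpenCV 4.12 (cv2) and the standard library are available. Lean on these libraries where they do the work, as an engineer would, in place of code of your own. Each camera call takes 0.05 s, during which the arm holds its last target. There are 200 camera calls.

## Working session

There is one attempt and no reset: what is moved stays moved. The work goes in short steps, Python scripts to look and compute and a shell command to move; the robot and the scene stay as the last step left them, time stands still between calls to the robot, and variables do not carry over. Pictures are saved under pics/ and viewed, at most 10 in all, crops included, and the job is handed in when it is done.

```bash
mkdir -p pics; python3 - <<'E'
from bench import *
import cv2,numpy as np
for n in ("scene","top"):
    p=snapshot(n); cv2.imwrite(f"pics/{n}0.png",p["image"][:,:,::-1])
    print(n,p["intrinsics"],p["R"],p["t"])
    for q in ("stand","stand_corner","board","line_end","handle","bowl","jar","lime","tin","lemon_1"):
        print(q,[(np.round(d["location"],1).tolist(),round(d["conf"],2)) for d in place_of(p,q)[:2]])
s=sense();print(s)
E
```

```text
scene [[463.6690635    0.         318.35353136]
 [  0.         463.6690635  239.35386623]
 [  0.           0.           1.        ]] [[ 0.58210336 -0.81287287  0.01983395]
 [-0.55762982 -0.4168374  -0.7178409 ]
 [ 0.59178093  0.40679759 -0.6959246 ]] [-378.49797889  364.88731049  972.23337246]
stand [([536.4, -71.9, -2.0], 0.75), ([547.5, 155.3, -1.7], 0.36)]
stand_corner [([624.3, 57.7, 68.1], 0.86)]
board [([535.9, -20.6, 71.8], 0.96)]
line_end [([594.8, -25.4, 70.1], 0.84)]
handle [([538.1, -131.0, 78.9], 0.84)]
bowl [([498.3, 354.3, -3.0], 0.69)]
jar [([447.6, -471.0, -2.9], 0.88), ([537.4, -22.5, 74.5], 0.47)]
lime [([500.8, 354.9, -3.2], 0.55)]
tin [([762.6, -132.9, -3.9], 0.84)]
lemon_1 [([771.2, -277.2, 0.2], 0.88), ([548.8, 154.5, 1.4], 0.3)]
top [[504.50111884   0.         332.00655012]
 [  0.         504.50111884 234.71177996]
 [  0.           0.           1.        ]] [[ 0.02741849 -0.99961017  0.00526677]
 [-0.99449664 -0.02781044 -0.10100997]
 [ 0.10111706 -0.00246825 -0.99487147]] [ -64.78201208  568.21242198 1250.96692669]
stand [([539.1, -72.3, -0.3], 0.81)]
stand_co
[... 378 characters left out ...]
.95)]
lemon_1 []
{'time': 1.1, 'joint_pos': array([ 6.04229962e+01,  7.47110691e+00,  8.52663173e+01, -9.74876378e-04,
        8.72608161e+01, -4.89471119e+00]), 'qd': array([-0.03825247, -0.08722205, -0.12136027, -0.00713837,  0.00396505,
        0.07454212]), 'joint_efforts': array([-1.51483200e-04, -5.69312847e+01, -5.00889766e+01,  9.87206818e-05,
        7.55278179e-04,  1.23253864e-05]), 'tool_pos': array([250.56142522, 545.19759666, 248.30706842]), 'tcp_rot': array([1.79998330e+02, 1.12035299e-03, 1.55317754e+02]), 'ft_force': array([-0.41646828,  0.10194074, -0.74009274]), 'wrist_torque': array([0.03164888, 0.03769627, 0.01123135]), 'grip_force': 0.0, 'finger_gap': 85.95658776739914}
```

View pics/top0.png

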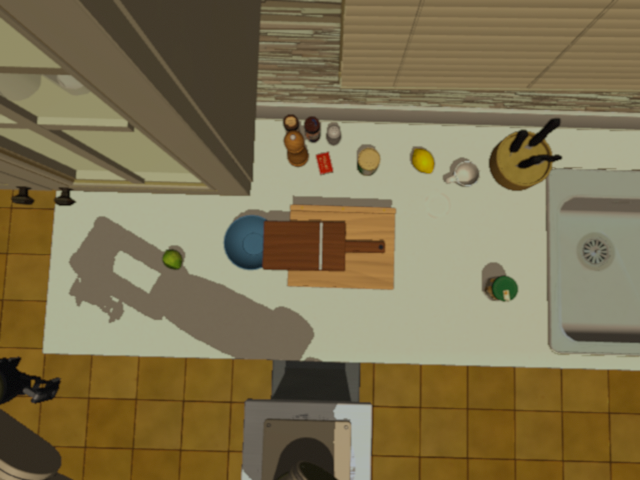

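View pics/scene0.png

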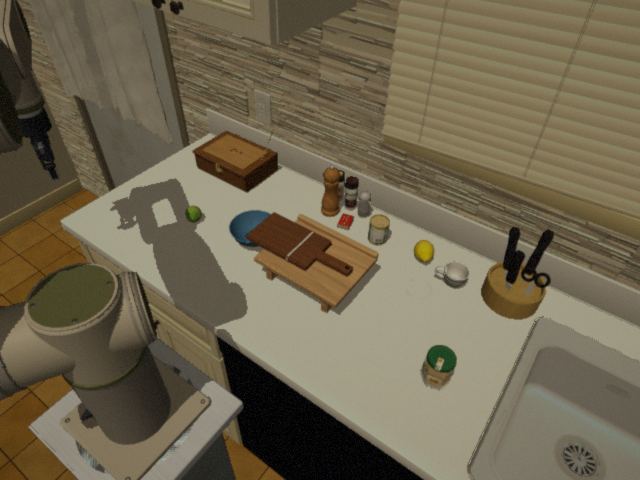

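The top view shows the board blade at columns 262–345 and rows 220–270, the line near (320,245), and the handle end at (383,246). The stand spans columns 290–395 and rows 206–290, with the lip along row 208 and the bowl on the left at (248,243). The networks agree with this. Next I'll measure the angles and edges.

```bash
cat > h.py <<'E'
from bench import *
import cv2,numpy as np
def bp(p,uv,z):
    uv=np.atleast_2d(uv).astype(float);K,R,t=map(np.array,(p["intrinsics"],p["R"],p["t"]))
    d=(np.linalg.inv(K)@np.c_[uv,np.ones(len(uv))].T).T@R; c=-R.T@t
    return (c+d*((z-c[2])/d[:,2])[:,None])
def rect(p,q,z):
    m=trace(p,q)[0]["pixels"]; v,u=np.nonzero(m)
    return m,bp(p,np.c_[u,v],z)[:,:2]
def board(p,z=88):
    """pose of board from trace: angle by long edges of the blade, in top plane"""
    m=trace(p,"board")[0]["pixels"].astype(np.uint8)
    c=max(cv2.findContours(m,cv2.RETR_EXTERNAL,cv2.CHAIN_APPROX_NONE)[0],key=len)[:,0]
    w=bp(p,c,z)[:,:2]
    return w
def fitmodel(w):
    from scipy.optimize import least_squares
    P=np.array([[-60,140],[60,140],[60,-60],[14,-60],[14,-156],[-14,-156],[-14,-60],[-60,-60]],float)
    def res(x):
        c,s=np.cos(x[2]),np.sin(x[2]);l=(w-x[:2])@np.array([[c,-s],[s,c]])
        a=P;b=np.roll(P,-1,0);e=b-a
        tt=np.clip(((l[:,None]-a)*e).sum(2)/(e*e).sum(1),0,1)
        return np.linalg.norm(l[:,None]-a-tt[...,None]*e,axis=2).min(1)
    best=least_squares(res,[537,-20,0.0],loss="soft_l1",f_scale=2)
    x=best.x;return x[:2],np.degrees(x[2]),np.median(res(x))
E
python3 - <<'E'
from h import *
for n in ("top","scene"):
    p=snapshot(n); w=board(p)
    print(n,"board",fitmodel(w))
    if n=="top":
        m=trace(p,"stand")[0]["pixels"].astype(np.uint8)
        # stand edges: right (y-), bottom (x-), top lip
        v,u=np.nonzero(m); W=bp(p,np.c_[u,v],70)[:,:2]
        r=[ (a,W[(abs(W[:,0]-a)<1.5)][:,1].min()) for a in range(460,620,10)]
        print("y- edge fit",np.polyfit(*zip(*r),1), r[0],r[-1])
        r=[ (b,W[(abs(W[:,1]-b)<1.5)][:,0].min()) for b in range(-190,40,10)]
        print("x- edge fit",np.polyfit(*zip(*r),1),r[0],r[-1])
        W=bp(p,np.c_[u,v],84)[:,:2]
        r=[ (b,W[(abs(W[:,1]-b)<1.5)][:,0].max()) for b in range(-190,40,10)]
        print("x+ lip outer",np.polyfit(*zip(*r),1),r[0],r[-1])
        W=bp(p,np.c_[u,v],70)[:,:2]; print("y+ edge",[(a,W[(abs(W[:,0]-a)<1.5)][:,1].max()) for a in (460,605,610,615)])
    im=p["image"]; c=im[180:310,220:420] if n=="top" else im[190:320,220:400]
    cv2.imwrite(f"pics/{n}1.png",cv2.resize(c[:,:,::-1],None,fx=4,fy=4,interpolation=cv2.INTER_CUBIC))
E
```

```text
top board (array([541.93508077, -23.17125727]), np.float64(30797.90442452172), np.float64(175.11248804746407))
y- edge fit [ 1.04910570e-02 -2.08847866e+02] (460, np.float64(-202.8334516518902)) (610, np.float64(-203.0520595450953))
x- edge fit [1.32341041e-02 4.38616974e+02] (-190, np.float64(434.451406925806)) (30, np.float64(438.1211536451506))
x+ lip outer [8.87659621e-03 6.37025623e+02] (-190, np.float64(636.2260776957726)) (30, np.float64(637.4183943194698))
y+ edge [(460, np.float64(55.28273345082535)), (605, np.float64(55.60687912019337)), (610, np.float64(55.78487318037966)), (615, np.float64(55.963011061616655))]
scene board (array([530.42773378, -25.19040562]), np.float64(0.47705579915876506), np.float64(2.3090923707551596))
```

View pics/top1.png

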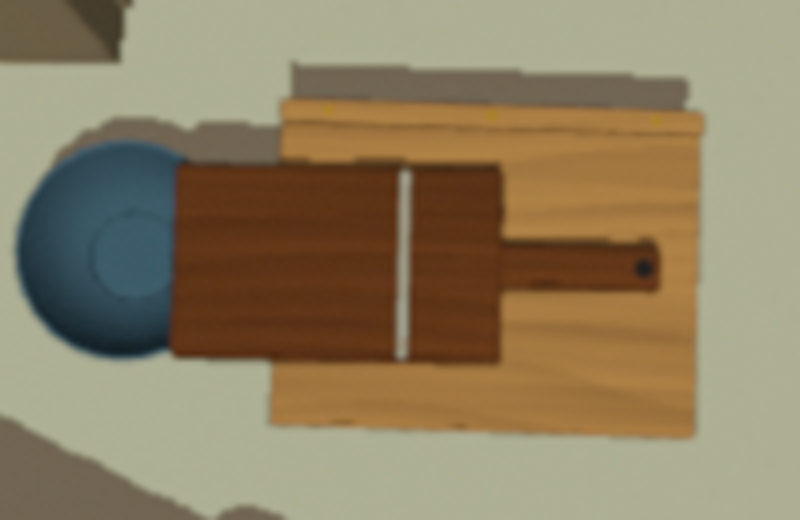

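The crop shows the board's upper edge about 1–2° off the lip line, with the handle running from (500,265) to (659,267). The blade sits about 20 mm from the lip. I'll refine this once more, using repeats and a proper fit.

```bash
cat >> h.py <<'E'
def fitpoly(w,P,x0):
    from scipy.optimize import least_squares
    P=np.array(P,float)
    def res(x):
        a0=x[2]/100;c,s=np.cos(a0),np.sin(a0);l=(w-x[:2])@np.array([[c,-s],[s,c]])
        a=P;e=np.roll(P,-1,0)-a
        tt=np.clip(((l[:,None]-a)*e).sum(2)/(e*e).sum(1),0,1)
        return np.linalg.norm(l[:,None]-a-tt[...,None]*e,axis=2).min(1)
    x=least_squares(res,x0,loss="soft_l1",f_scale=1.5).x
    return np.round([x[0],x[1],np.degrees(x[2]/100),np.median(res(x))],2)
BP=[[-60,140],[60,140],[60,-60],[14,-60],[14,-156],[-14,-156],[-14,-60],[-60,-60]]
def med(n,qs,k=4):
    o={q:[] for q in qs}
    for _ in range(k):
        p=snapshot(n)
        for q in qs:
            r=place_of(p,q)
            if r and r[0]["conf"]>.4:o[q].append(r[0]["location"])
    return {q:np.round(np.median(v,0),1) for q,v in o.items() if v}
E
python3 - <<'E'
from h import *
for n in ("top","scene"):
    print(n,med(n,["stand","stand_corner","board","line_end","handle"]))
    p=snapshot(n)
    print(fitpoly(board(p),BP,[537,-22,0]))
p=snapshot("top")
m=cv2.findContours(trace(p,"stand")[0]["pixels"].astype(np.uint8),0,1)[0]
c=max(m,key=len)[:,0]
w=bp(p,c,70)[:,:2]; w=w[(w[:,0]<610)&((w[:,0]<445)|(w[:,1]<-195))]
print("stand",fitpoly(w,[[-100,130],[100,130],[100,-130],[-100,-130]],[537,-72,0]))
# crop points: lip outer top corners, lip inner, stand near corners, board corners
cr=lambda u,v:(220+u/4-.4,180+v/4-.4)
print("lip out",bp(p,[cr(283,100),cr(703,115)],84)); print("near",bp(p,[cr(270,424),cr(694,437)],70))
print("lip in",bp(p,[cr(283,121),cr(700,133)],84));print("blade",bp(p,[cr(178,165),cr(499,165),cr(499,361),cr(172,355)],88))
print("handle",bp(p,[cr(500,265),cr(659,267)],88),"line",bp(p,[cr(405,170),cr(401,358)],88))
E
```

```text
top {'stand': array([ 5.39e+02, -7.32e+01, -4.00e-01]), 'stand_corner': array([626.2,  56.4,  71.6]), 'board': array([539.2, -21.6,  71.6]), 'line_end': array([597.6, -24.3,  69.4]), 'handle': array([ 539.3, -129.9,   81.2])}
[536.61 -22.82   0.54   1.26]
scene {'stand': array([534.1, -74.4,  -0.8]), 'stand_corner': array([624.8,  58.1,  69.6]), 'board': array([535.9, -19.7,  71.4]), 'line_end': array([595.5, -25.1,  70.2]), 'handle': array([ 538.7, -133.2,   79.6])}
[ 5.3031e+02 -2.4510e+01  3.2000e-01  2.6200e+00]
stand [ 5.388e+02 -7.131e+01 -3.400e-01  1.180e+00]
lip out [[ 635.20298227   54.7821241    84.        ]
 [ 633.19440922 -201.73300921   84.        ]]
near [[ 438.36156251   56.7129868    70.        ]
 [ 437.56898704 -200.96701668   70.        ]]
lip in [[ 622.26493362   54.31927366   84.        ]
 [ 622.04932451 -200.0662118    84.        ]]
blade [[592.94949109 116.61400772  88.        ]
 [598.41724263 -77.89132815  88.        ]
 [479.78816231 -80.85180388  88.        ]
 [477.96610636 115.49825662  88.        ]]
handle [[ 537.61728547  -80.0124632    88.        ]
 [ 539.07921782 -176.01507537   88.        ]] line [[593.76088633 -20.98997301  88.        ]
 [479.96207023 -21.96257448  88.        ]]
```

```bash
python3 -m handwheel '[[1,0,0,0,0,0,0.1145],[1,0,0,0,0,0,0.1145],[1,0,0,0,0,0,0.1145],[1,0,0,0,0,0,0.1145],[1,0,0,0,0,0,0.1145],[1,0,0,0,0,0,0.1145],[1,0,0,0,0,0,0.1145],[1,0,0,0,0,0,0.1145],[1,0,0,0,0,0,0.1145],[1,0,0,0,0,0,0.1145]]'
python3 -m handwheel '[[1,-3.38,1.44,0,0,0,0],[1,-3.38,1.44,0,0,0,0],[1,-3.38,1.44,0,0,0,0],[1,-3.38,1.44,0,0,0,0],[1,-3.38,1.44,0,0,0,0],[1,-3.38,1.44,0,0,0,0],[1,-3.38,1.44,0,0,0,0],[1,-3.38,1.44,0,0,0,0],[1,-3.38,1.44,0,0,0,0],[1,-3.38,1.44,0,0,0,0]]'
```

```text
time: 4.88
tool_pos: [250.5, 545.2, 248.3]
tcp_rot: [-180.0, 0.0, 89.4]
ft_force: [0.4, -0.2, 0.4]
finger_gap: 85.3
grip_force: 0.0
time: 5.72
tool_pos: [393.2, 204.9, 248.6]
tcp_rot: [180.0, -0.0, 89.7]
ft_force: [0.9, 0.8, 0.1]
finger_gap: 85.6
grip_force: 0.0
```

```bash
python3 -m handwheel '[[1,-3.36,1.45,0,0,0,0],[1,-3.36,1.45,0,0,0,0],[1,-3.36,1.45,0,0,0,0],[1,-3.36,1.45,0,0,0,0],[1,-3.36,1.45,0,0,0,0],[1,-3.36,1.45,0,0,0,0],[1,-3.36,1.45,0,0,0,0],[1,-3.36,1.45,0,0,0,0],[1,-3.36,1.45,0,0,0,0],[1,-3.36,1.45,0,0,0,0],[1,0,0,3,0,0,0],[1,0,0,3,0,0,0]]'
python3 -m handwheel '[[1,0,0,3,0,0,0],[1,0,0,3,0,0,0],[1,0,0,1,0,0,0],[1,0,0,0,0,0,0]]'
python3 - <<'E'
from h import *
p=snapshot("scene");cv2.imwrite("pics/s2.png",cv2.resize(p["image"][170:320,220:420][:,:,::-1],None,fx=4,fy=4))
E
```

```text
time: 6.72
tool_pos: [538.3, -133.2, 189.9]
tcp_rot: [179.7, 0.1, 89.5]
ft_force: [-0.8, 0.8, -0.9]
finger_gap: 84.8
grip_force: 0.0
time: 7.05
tool_pos: [533.7, -129.5, 114.9]
tcp_rot: [-179.6, -0.1, 89.7]
ft_force: [0.0, 0.3, -0.3]
finger_gap: 85.2
grip_force: 0.0
```

View pics/s2.png

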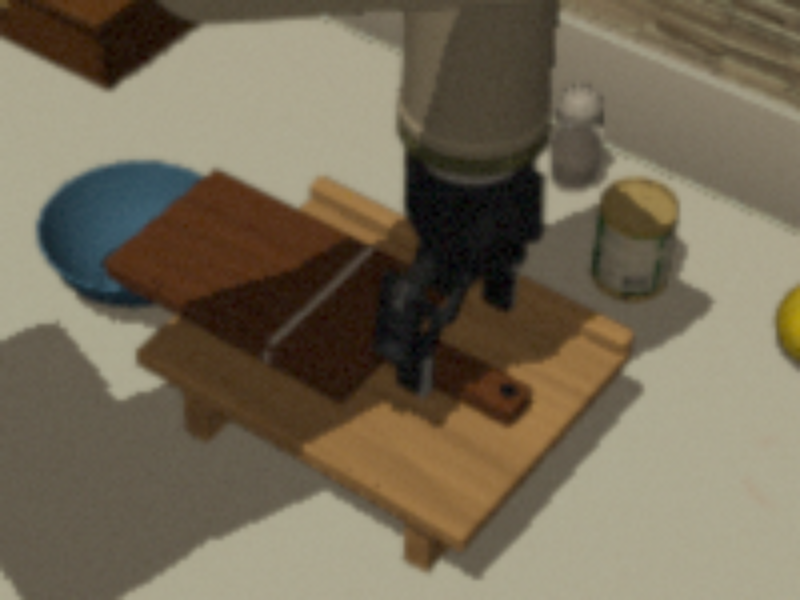

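The fingers straddle the handle, with tips near (420,380) and (500,300) in the crop. I'll lower and close.

```bash
python3 -m handwheel '[[1,0,0,1.0,0,0,0],[1,0,0,1.2,0,0,0],[1,0,0,0,0,0,0],[1,0,0,0,0,0,0]]' 25
python3 -m handwheel '[[0.2,0,0,0,0,0,0],[0,0,0,0,0,0,0],[-0.15,0,0,0,0,0,0],[-0.25,0,0,0,0,0,0],[-0.5,0,0,0,0,0,0],[-1,0,0,0,0,0,0],[-1,0,0,0,0,0,0],[-1,0,0,0,0,0,0]]' 25
python3 - <<'E'
from h import *
print(med("top",["line_end","board","handle"],2),fitpoly(board(snapshot("top")),BP,[537,-22,0]))
E
```

```text
time: 7.43
tool_pos: [535.9, -130.1, 96.1]
tcp_rot: [-180.0, -0.0, 89.7]
ft_force: [-0.2, -0.3, -0.9]
finger_gap: 85.6
grip_force: 0.0
time: 8.1
tool_pos: [536.6, -130.4, 96.9]
tcp_rot: [179.9, 0.0, 89.7]
ft_force: [0.1, 0.3, 4.3]
finger_gap: 27.3
grip_force: 25.3
{'line_end': array([595.7, -24.7,  69.2]), 'board': array([538.1, -21. ,  66.6]), 'handle': array([ 7.584e+02, -1.323e+02, -1.000e-01])} [ 5.3637e+02 -2.3130e+01 -1.0000e-02  1.5500e+00]
```

```bash
python3 -m handwheel '[[-1,0,0,0,0,0,0],[-1,0,0,0,0,0,0],[-1,0,0.3,0,0,0,0],[-1,0,0.4,0,0,0,0],[-1,0,0.4,0,0,0,0],[-1,0,0.4,0,0,0,0],[-1,0,0.3,0,0,0,0],[-1,0,0.2,0,0,0,0],[-1,0,0,0,0,0,0],[-1,0,0,0,0,0,0]]' 50
python3 -m handwheel '[[-1,0,0.15,0,0,0,0],[-1,0,0.15,0,0,0,0],[-1,0,0,0,0,0,0],[-1,0,0,0,0,0,0]]'
python3 -m handwheel '[[-1,0,0.1,0,0,0,0],[-1,0,0.1,0,0,0,0],[-1,0,0,0,0,0,0],[-1,0,0,0,0,0,0]]'
python3 - <<'E'
from h import *
p=snapshot("top")
print(med("top",["line_end","board"],3),fitpoly(board(p),BP,[560,-22,0]))
cv2.imwrite("pics/t3.png",cv2.resize(p["image"][190:300,230:410][:,:,::-1],None,fx=4,fy=4))
E
```

```text
time: 9.43
tool_pos: [555.8, -130.5, 97.0]
tcp_rot: [-179.9, 0.0, 89.8]
ft_force: [-5.9, 0.0, 10.2]
finger_gap: 26.0
grip_force: 50.4
time: 9.77
tool_pos: [558.4, -130.5, 97.0]
tcp_rot: [-179.9, 0.0, 89.8]
ft_force: [-8.3, 1.0, 12.7]
finger_gap: 26.3
grip_force: 50.6
time: 10.1
tool_pos: [560.1, -130.6, 97.0]
tcp_rot: [-179.9, 0.0, 89.8]
ft_force: [-10.1, 0.2, 14.3]
finger_gap: 26.4
grip_force: 50.7
{'line_end': array([616.4, -23.6,  68.6]), 'board': array([559.3, -21.3,  68.7])} [558.79 -23.16   1.28   0.97]
```

View pics/t3.png

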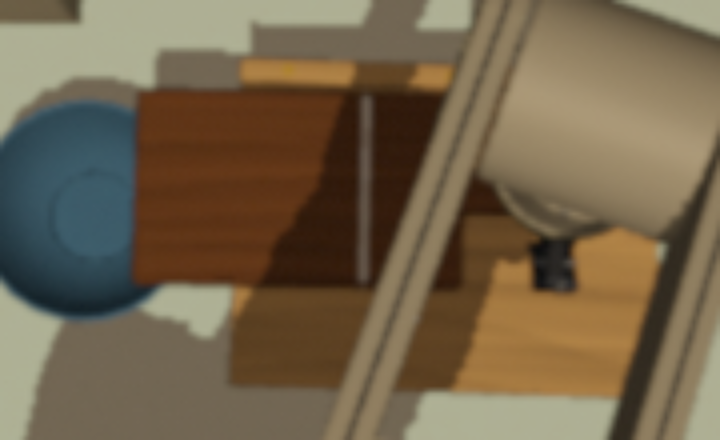

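The board is about parallel to the lip. Its top edge at row 90 in the crop is just short of the lip's inner face, so a few more millimetres are needed.

```bash
python3 -m handwheel '[[-1,0,0.1,-0.04,0,0,0],[-1,0,0.1,-0.04,0,0,0],[-1,0,0.1,0,0,0,0],[-1,0,0,0,0,0,0]]'
python3 -m handwheel '[[-1,0,0.1,0,0,0,0],[-1,0,0.1,0,0,0,0],[-1,0,0,0,0,0,0]]'
python3 -m handwheel '[[-1,0,0.1,0,0,0,0],[-1,0,0,0,0,0,0],[-1,0,0,0,0,0,0]]'
```

```text
time: 10.98
tool_pos: [563.1, -130.4, 97.0]
tcp_rot: [-179.8, 0.0, 89.8]
ft_force: [-7.0, -0.1, 7.7]
finger_gap: 26.4
grip_force: 50.1
time: 11.23
tool_pos: [563.4, -130.4, 97.0]
tcp_rot: [-179.6, -0.0, 89.8]
ft_force: [-17.9, 0.2, 15.6]
finger_gap: 26.3
grip_force: 50.9
time: 11.48
tool_pos: [563.5, -130.4, 97.0]
tcp_rot: [-179.5, -0.0, 89.7]
ft_force: [-22.2, 0.4, 19.0]
finger_gap: 26.3
grip_force: 51.3
```

The lip has stopped the board: x is stuck at 563.4 while Fx rises. I'll ease the press and check.

```bash
python3 -m handwheel '[[-1,0,-0.1,-0.03,0,0,0],[-1,0,0,0,0,0,0],[-1,0,0,0,0,0,0],[-1,0,0,0,0,0,0]]'
python3 - <<'E'
from h import *
for n in("top","scene"):print(n,med(n,["stand_corner","line_end","board","bowl"],4))
p=snapshot("top")
m=trace(p,"board")[0]["pixels"]; v,u=np.nonzero(m)
for zz,sg in((88,1),):
    W=bp(p,np.c_[u,v],zz)[:,:2]
    for f,nm in((np.max,"far"),(np.min,"near")):
        r=[(b,f(W[abs(W[:,1]-b)<1.5][:,0])) for b in range(-15,110,5)]
        k=np.polyfit(*zip(*r),1);print(nm,"slope deg",np.degrees(k[0]),"x at -20",np.polyval(k,-20))
E
```

```text
time: 11.82
tool_pos: [563.4, -130.4, 97.0]
tcp_rot: [-179.6, -0.0, 89.8]
ft_force: [-14.8, -0.4, 13.3]
finger_gap: 26.4
grip_force: 50.6
top {'stand_corner': array([626.2,  55.6,  70.2]), 'line_end': array([622. , -23.8,  70. ]), 'board': array([562.8, -22.5,  69.8]), 'bowl': array([547.2, 156.3,  -5. ])}
scene {'stand_corner': array([627. ,  58.2,  68. ]), 'line_end': array([618.7, -24.5,  69.8]), 'board': array([562.2, -21.1,  72.8]), 'bowl': array([545.4, 155.4,  -0.6])}Traceback (most recent call last):
  File "<stdin>", line 4, in <module>
IndexError: list index out of range
```

```bash
python3 - <<'E'
from h import *
for n in ("top","scene"):
    p=snapshot(n); r=trace(p,"board"); print(n,len(r))
    c=p["image"][195:295,235:395] if n=="top" else p["image"][190:310,230:390]
    cv2.imwrite(f"pics/{n}4.png",cv2.resize(c[:,:,::-1],None,fx=5,fy=5,interpolation=cv2.INTER_CUBIC))
E
```

```text
top 1
scene 1
```

View pics/top4.png

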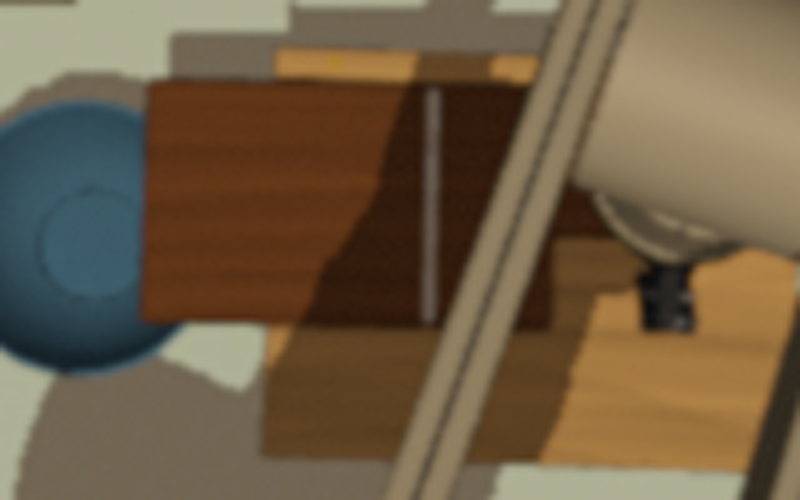

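View pics/scene4.png

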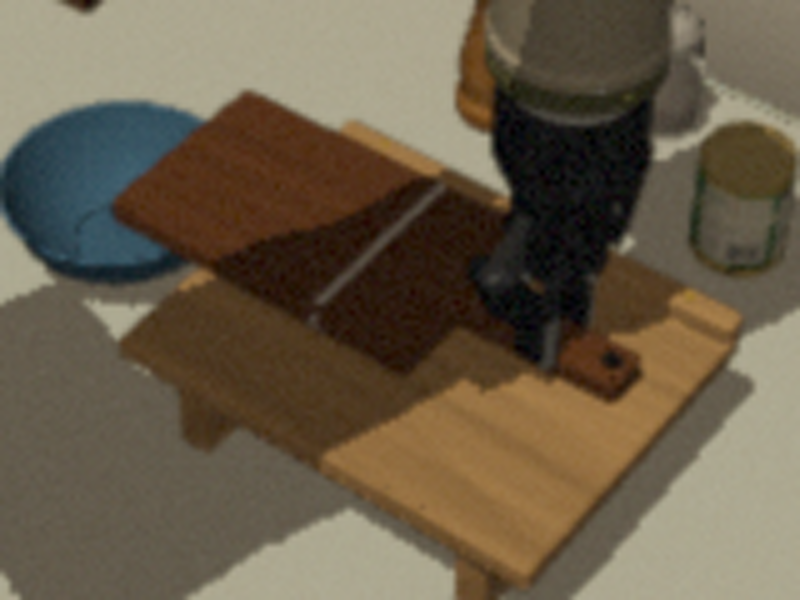

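```bash
python3 -c "
from bench import *
s=sense();print(s['ft_force'],s['wrist_torque'])"
python3 -m handwheel '[[-1,0,0,0,0,0,0.006],[-1,0,0,0,0,0,0],[-1,0,0,0,0,0,0]]'
python3 -c "
from bench import *
s=sense();print(s['ft_force'],s['wrist_torque'])"
```

```text
[-16.1433643    0.59402202  13.2063096 ] [0.03378126 2.36960007 0.58054676]
time: 14.37
tool_pos: [563.3, -130.4, 97.0]
tcp_rot: [-179.6, -0.0, 89.4]
ft_force: [-15.3, 0.9, 13.6]
finger_gap: 26.4
grip_force: 50.8
[-15.25477195   0.91064438  13.55350841] [0.01162842 2.33731995 0.86452007]
```

Torque over force puts the contact near the handle-side blade corner, so I'll turn slightly more to get the edge flush.

```bash
python3 -m handwheel '[[-1,0,0,0,0,0,0.006],[-1,0,0,0,0,0,0],[-1,0,0,0,0,0,0]]'
python3 -c "
from bench import *
s=sense();print(s['ft_force'],s['wrist_torque'])"
python3 -m handwheel '[[-1,0,0,0,0,0,0.006],[-1,0,0,0,0,0,0],[-1,0,0,0,0,0,0]]'
python3 -c "
from bench import *
s=sense();print(s['ft_force'],s['wrist_torque'])"
```

```text
time: 14.62
tool_pos: [563.4, -130.4, 97.0]
tcp_rot: [-179.6, 0.0, 89.1]
ft_force: [-16.7, 1.1, 12.8]
finger_gap: 26.6
grip_force: 51.1
[-16.73035275   1.05705906  12.75592196] [-0.02274869  2.38655731  1.128679  ]
time: 14.87
tool_pos: [563.3, -130.4, 97.0]
tcp_rot: [-179.6, 0.0, 88.8]
ft_force: [-15.5, 0.6, 13.1]
finger_gap: 26.0
grip_force: 51.5
[-15.50768851   0.58855493  13.08173688] [-0.0456704   2.42731314  1.32253896]
```

The edge is flush: the torque is spread out and the position is unchanged. Next, slide along the lip, starting with 70 mm.

```bash
python3 -m handwheel '[[-1,0.4,0,0,0,0,0],[-1,0.6,-0.01,0,0,0,0],[-1,0.7,-0.01,0,0,0,0],[-1,0.7,-0.01,0,0,0,0],[-1,0.6,0,0,0,0,0],[-1,0,0,0,0,0,0]]'
python3 -m handwheel '[[-1,0.6,-0.01,0,0,0,0],[-1,0.7,-0.01,0,0,0,0],[-1,0.7,-0.01,0,0,0,0],[-1,0.7,0,0,0,0,0],[-1,0.7,0,0,0,0,0],[-1,0.6,0,0,0,0,0],[-1,0,0,0,0,0,0],[-1,0,0,0,0,0,0]]'
cat > m.py <<'E'
from h import *
for n in("top","scene"):print(n,med(n,["stand_corner","line_end","board","bowl","stand"],5))
s=sense();print(s['ft_force'],s['wrist_torque'])
p=snapshot("top")
cv2.imwrite("pics/top%d.png"%int(s["time"]*10),cv2.resize(p["image"][195:295,235:395][:,:,::-1],None,fx=5,fy=5,interpolation=cv2.INTER_CUBIC))
print(s["time"])
E
python3 m.py; ls pics
```

```text
time: 15.37
tool_pos: [562.8, -104.8, 97.0]
tcp_rot: [-179.5, 0.4, 88.7]
ft_force: [-21.3, -20.0, 13.5]
finger_gap: 26.4
grip_force: 50.8
time: 16.03
tool_pos: [563.0, -65.7, 97.0]
tcp_rot: [-179.5, 0.5, 88.7]
ft_force: [-24.2, -24.5, 15.7]
finger_gap: 26.3
grip_force: 51.2
top {'stand_corner': array([627. ,  56.6,  69.7]), 'line_end': array([623.4,  40.9,  68. ]), 'board': array([563.8,  45. ,  70.9]), 'bowl': array([546. , 153.2,  -4.6]), 'stand': array([540.2, -73. ,  -1.6])}
scene {'stand_corner': array([626.5,  60. ,  70.6]), 'line_end': array([620.1,  38.3,  69.7]), 'board': array([561.5,  45.2,  72.2]), 'bowl': array([5.463e+02, 1.563e+02, 3.000e-01]), 'stand': array([536.2, -74.2,  -1.5])}
[-23.99621382 -24.45375982  15.70508058] [-3.9990126   3.65421706  0.95926346]
19.0333
s2.png
scene0.png
scene1.png
scene4.png
t3.png
top0.png
top1.png
top190.png
top4.png
```

```bash
python3 -m handwheel '[[-1,0.3,-0.05,0,0,0,0],[-1,0.4,-0.05,0,0,0,0],[-1,0.3,0,0,0,0,0],[-1,0,0,0,0,0,0],[-1,0,0,0,0,0,0],[-1,0,0,0,0,0,0]]'
python3 - <<'E'
from h import *
p=snapshot("top"); 
cv2.imwrite("pics/t5.png",cv2.resize(p["image"][200:290,240:340][:,:,::-1],None,fx=6.5,fy=6.5,interpolation=cv2.INTER_CUBIC))
E
```

```text
time: 19.58
tool_pos: [562.9, -55.3, 97.0]
tcp_rot: [-179.6, 0.4, 88.7]
ft_force: [-20.1, -23.0, 13.1]
finger_gap: 26.2
grip_force: 50.9
```

View pics/t5.png

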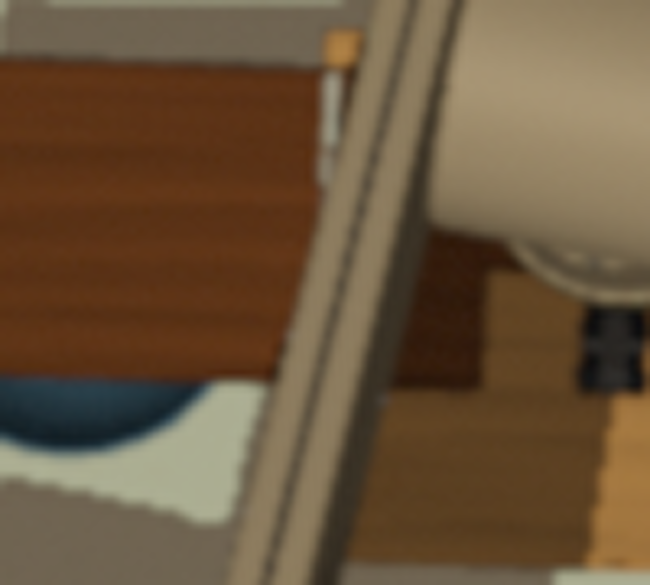

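The line is at crop x≈332 near the lip, and the lip's bowl-side end is at x≈325, so the line is nearly there. Next, turn these pixels into millimetres.

```bash
python3 - <<'E'
from h import *
p=snapshot("top"); f=lambda u,v:(240+(u+.5)/6.5-.5,200+(v+.5)/6.5-.5)
print("line",bp(p,[f(332,80),f(327,170)],88)[:,:2],"lip end",bp(p,[f(325,35),f(325,55)],84)[:,:2],"shoulder",bp(p,[f(483,300),f(483,375)],88)[:,:2])
print("blade far edge",bp(p,[f(10,60),f(315,66)],88)[:,:2])
im=p["image"].astype(int)
for v in (206,207,208,213,215,217,219,221): print(v,im[v,284:300].sum(1))
for n in("top","scene"):print(n,med(n,["stand_corner","line_end","board"],6))
E
```

```text
line [[616.69824795  53.07424581]
 [582.79429577  53.72732261]] lip end [[634.25781     56.63559743]
 [626.67294272  56.3630792 ]] shoulder [[535.84194481  -5.89148955]
 [507.99042746  -6.75655834]]
blade far edge [[620.85045829 173.60693633]
 [621.80181107  59.61416778]]
206 [294 294 292 292 291 285 316 348 356 350 308 253 281 343 356 353]
207 [292 294 292 294 289 292 323 359 365 356 304 241 289 346 358 351]
208 [287 288 293 295 291 293 327 361 369 354 298 255 306 349 359 349]
213 [164 169 165 159 174 275 400 415 303 179 241 327 356 358 342 282]
215 [157 159 156 152 168 273 396 400 270 187 286 348 359 351 316 256]
217 [164 162 159 162 172 272 393 379 246 246 326 354 357 343 279 246]
219 [162 164 161 160 191 303 408 381 257 285 345 357 356 316 256 280]
221 [159 157 160 158 190 307 399 371 298 328 354 357 342 284 253 313]
top {'stand_corner': array([625. ,  57. ,  70.8]), 'line_end': array([622.9,  51.2,  69. ]), 'board': array([564.1,  53.1,  70.9])}
scene {'stand_corner': array([626. ,  60. ,  69.7]), 'line_end': array([619.9,  49. ,  69.8]), 'board': array([562.8,  54.4,  71.7])}
```

Geometry puts the line about 4 mm short. One last nudge.

```bash
python3 -m handwheel '[[-1,0.2,0,0,0,0,0],[-1,0.2,-0.03,0,0,0,0],[-1,0.05,0,0,0,0,0],[-1,0,0,0,0,0,0],[-1,0,0,0,0,0,0],[-1,0,0,0,0,0,0],[-1,0,0,0,0,0,0]]'
python3 - <<'E'
from h import *
p=snapshot("top"); cv2.imwrite("pics/t6.png",cv2.resize(p["image"][200:290,240:340][:,:,::-1],None,fx=6.5,fy=6.5,interpolation=cv2.INTER_CUBIC))
im=p["image"].astype(int)
for v in (207,213,217): print(v,im[v,284:300].sum(1))
for n in("top","scene"):print(n,med(n,["stand_corner","line_end","board","bowl"],6))
E
```

```text
time: 22.67
tool_pos: [562.9, -51.0, 97.0]
tcp_rot: [-179.6, 0.5, 88.7]
ft_force: [-18.5, -22.9, 12.8]
finger_gap: 26.1
grip_force: 50.8
207 [294 292 292 293 291 290 324 351 341 335 348 356 357 340 281 262]
213 [162 162 160 244 391 438 355 262 302 347 356 348 300 244 288 346]
217 [162 159 167 264 395 415 337 315 348 357 349 298 241 288 344 357]
top {'stand_corner': array([625.2,  55. ,  69.7]), 'line_end': array([621.6,  56. ,  69.3]), 'board': array([564.2,  59.8,  69.6]), 'bowl': array([546.1, 154.2,  -4.9])}
scene {'stand_corner': array([624.9,  60. ,  70.4]), 'line_end': array([621. ,  53.9,  68.8]), 'board': array([562. ,  59. ,  71.8]), 'bowl': array([5.468e+02, 1.552e+02, 1.000e-01])}
```

View pics/t6.png

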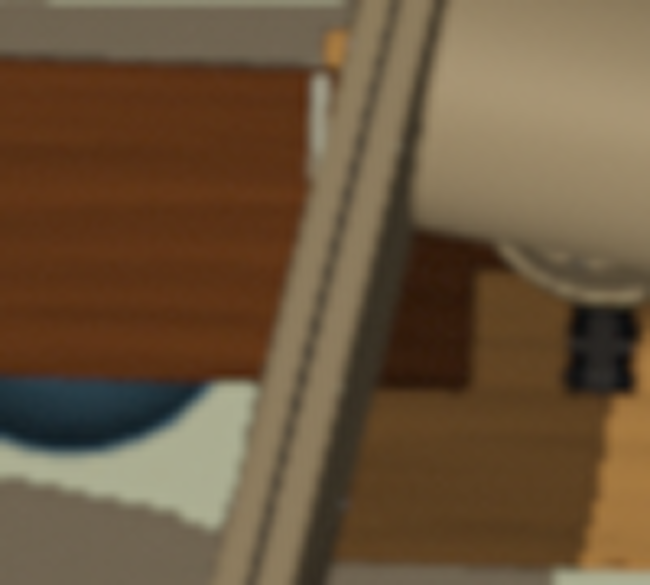

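The line now sits at crop x≈320, level with the lip's end once parallax is allowed for: about y 57.5 mm against 57 mm. The board is flush, level and gripped.

```bash
python3 -c "
from bench import *
print(hand_in())"
```

```text
the job is handed in; nothing more can be done
None
```

The job is handed in, but no verdict came back. By my last measurements the board lies level and flush against the lip, its pale line is within about 1 mm of the stand's outward edge, the gripper is holding the handle, and the bowl has not moved.

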